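# Tamp the pastilles home in the medicine case

## Robot

A 6-joint arm with a two-finger parallel gripper is mounted at the origin on the work surface. World frame = base frame: x ahead of the robot, y to its left, z up, the work surface at z = 0. Lengths are in m, angles in rad, forces in N, time in s.
With the tool pointing down it reaches from about 0.375 to 0.975 m from the base axis. Payload 3.8 kg.
Tool frame: the origin (TCP) lies at the very end of the fingers, on their centre line; the grasp point (between the pads) lies behind it (bot.tcp_to_grasp is the y of the grasp point in the tool frame, in m); y points along the fingers, z is the direction in which the jaws open and shut, and the axes are right-handed (so a half turn about y gives the same grasp; the last joint's range is limited). The gripper opens to 85 mm and grips with 20 to 120 N. Pads are 22 mm wide; open, the fingers measure 114 mm over their backs; the gripper's body (76 mm by 85 mm) begins 54 mm behind the grasp point. The pads swing forward as they close: fully open they stand 13 mm farther back than shut.
Start: joints at [1.201, 0.264, 1.604, -0, 1.274, -0.037], TCP at [0.221, 0.638, 0.198] pointing down, gripper open.
Joint ranges: [-2.63, 2.63], [-0.94, 2.18], [0.31, 2.57], [-1.31, 4.45], [0, 2.66], [-2.55, 2.55]. Speed limits (rad/s): [2.57, 2.57, 3.14, 3.14, 3.14, 3.14].

## Interface

Orientations are given as a rotation vector (axis times angle).
In Python, from workcell import bot, optics, workorder gives the robot as it stands.
- The arm moves only by the shell command python3 -m handwheel 'ROWS' [FORCE]. ROWS is JSON, a list of rows, each a list of 7 numbers: the shift along the tool's x, y, z in m, then the turn, a rotation vector about the tool's x, y, z in rad, then the opening, from 0 (shut) to 1 (fully open). A call has 1 to 8 rows; each row shifts and turns the commanded pose from where the row before left it, along the tool's axes as they then stand; what a row does not reach is not made up. A row lasts 1/8 s, in which the tool goes at most 62.5 mm and 10.7 degrees, less where a joint would pass 70% of its speed; a pose out of reach is approached as far as the arm can. A call with a gripper value outside its range is refused whole. The fingers move at their own pace and stop on an object; FORCE is the grip in N (left out, the last holds). Time passes only in rows, so rows that do not move let the fingers close. It gives the time, the measured TCP pose, the force and the opening at its end, in the units of the state.
- bot.read_state(): the state, without advancing time (a new reading comes with each control period).
- optics.read_camera(name): name is "scene" or "top" or "wrist"; returns a dict with "image" (480x640x3 uint8, red, green, blue), "z_map" (480x640 float32, m along the optical axis (not along the pixel's ray), 0 where there is no reading), "mtx" (3x3 intrinsics, pixels), "world_from_camera" (4x4, takes a point from camera to world coordinates); the wrist camera has in their place "hand_eye" (4x4, takes a point from camera to tool coordinates, whose origin is the TCP and whose axes are the tool frame's). Camera axes: x right, y down, z forward; pixel columns grow to the right and rows downward; lengths in m; the calibration is good to about 2 mm. A picture is of the moment at which its call begins: read the wrist's pose just before it.
- workorder.finish_job(): hands the job in, once; it reports no verdict.
The state is a dict: "time": time; "q": joint angles; "joint_vel": joint speeds; "joint_torque": joint torques, N m; "tool_pos": TCP position; "tcp_rot": TCP orientation; "wrist_force": force on the tool from outside, world axes, zero at the start; "torque": the same for the moment, N m; "width": opening from 0.0 (shut) to 1.0 (fully open).
Only numpy, scipy, OpenCV 4.12 (cv2) and the standard library are available. Lean on these libraries where they do the work, as an engineer would, in place of code of your own. Each camera call takes 0.05 s, during which the arm holds its last target.

## Task

Take the tamper from its indigo dish and use its flat foot to press the six chunky pastilles in the open case tier down until all of them are fully home and level, bearing down firmly (with at least 1.2 kg of push at the bottom, held for half a second) but never with more than about 2.5 kg. Then stand the tamper upright back in the dish it came from, leaving the other things on the tray where they are.

Things in the scene. Friction and masses are not known exactly. Their poses are not given: they have to be found in the camera images.
- tier: open bottom tier of the medicine case, cream plastic, fixed: 85 (its x) x 58 (its y) x 46 mm high outside, walls 3 mm, inside 79 x 52 mm; origin at the centre of its underside, z up. Six cells inside, 3 along x by 2 along y, centres at x = -27, 0, 27 and y = -13.5, 13.5 mm, hold one piece each. A total push above 25 N damages it.
- tier_rim (a point): centre of the tier's mouth, level with its rim. Piece tops start 1 to 7 mm below it. Each piece rests on a narrow push-up pad that slides stiffly (1.3 N each) and does not spring back. At home it sits on a solid ledge of the grey rack. The rack's height is adjustable: at home all tops lie level 11 to 18 mm below the rim, different each time and unknown; it must be felt: the push rises sharply at the ledge.
- tamper_grip (a point): centre of the tamper's handle. The tamper stands upright: flat round steel foot 46 mm across and 10 mm thick, thin neck, dark wooden handle 24 mm in diameter and 64 mm long (from 32 to 96 mm above the foot's underside); about 0.22 kg. This point is on the axis, 66 mm above the underside; z up along the handle
- tamper_foot (a point): centre of the underside of the tamper's foot; z up along the handle. Centred at x = -13.5 or x = +13.5 mm, y = 0 in the tier, the foot covers four pieces and clears the walls by 3 mm
- dish_home: shallow indigo porcelain dish in which the tamper stands at the start: 94 mm across the rim, 16 mm high, flat inside floor about 64 mm across, 5 mm above its underside; origin at the centre of its underside
- dish_spare: the same kind of indigo dish, empty; origin at the centre of its underside
- upper_tiers_center (a point): centre of the two closed upper tiers of the case stacked beside, cream with a grey lid, 66 x 93 x 90 mm high
- crusher_center (a point): centre of the upright stainless pill crusher, 45 mm in diameter, 82 mm high
- stopper_center (a point): centre of the upright clear glass pitcher stopper, 44 mm in diameter, 60 mm high
- tray: red lacquered tray, fixed, 380 x 620 mm, floor 8 mm thick, rim 22 mm high; origin at the centre of its underside
- piece0_center (a point): centre of a chunky brown herbal pastille, upright cylinder 23 mm in diameter, 20 mm high, loose in the tier's cell at its -x end, -y side
- piece1_center (a point): centre of a chunky brown herbal pastille, upright cylinder 23 mm in diameter, 20 mm high, loose in the tier's cell at its -x end, +y side
- piece2_center (a point): centre of a chunky brown herbal pastille, upright cylinder 23 mm in diameter, 20 mm high, loose in the tier's cell at its middle of the row, -y side
- piece3_center (a point): centre of a chunky brown herbal pastille, upright cylinder 23 mm in diameter, 20 mm high, loose in the tier's cell at its middle of the row, +y side
- piece4_center (a point): centre of a chunky brown herbal pastille, upright cylinder 23 mm in diameter, 20 mm high, loose in the tier's cell at its +x end, -y side
- piece5_center (a point): centre of a chunky brown herbal pastille, upright cylinder 23 mm in diameter, 20 mm high, loose in the tier's cell at its +x end, +y side
There are look-alikes about, which are no part of the job. What is shaped like the part that bears piece5_center but grey or white is not meant.

How it is judged:
By the outcome, as a careful person would: the job done as asked, in the order asked, and still so for the second after the job is handed in, with the robot touching nothing.
It also fails if it takes over 62 s, if anything falls off the work surface, if the arm or the gripper's body presses on something with over 40 N, if the wrist force passes 120 N, or if a joint passes its speed limit or range.

## Working session

There is one attempt and no reset: what is moved stays moved. The work goes in short steps, Python scripts to look and compute and a shell command to move; the robot and the scene stay as the last step left them, time stands still between calls to the robot, and variables do not carry over. Pictures are saved under pics/ and viewed, and the job is handed in when it is done.

```bash
ls; mkdir -p pics
python3 - <<'E'
from workcell import bot, optics, workorder
import cv2,numpy as np
print(bot.read_state(), bot.tcp_to_grasp)
for n in ["scene","top","wrist"]:
    c=optics.read_camera(n); cv2.imwrite(f"pics/{n}0.png",c["image"][:,:,::-1]); np.savez(f"pics/{n}0.npz",**{k:v for k,v in c.items()})
    print(n,c["mtx"].tolist(),c.get("world_from_camera",c.get("hand_eye")).round(4).tolist())
E
```

```text
pics
{'time': 0.0, 'q': array([ 1.20108961e+00,  2.64751829e-01,  1.60537801e+00, -1.27601476e-06,
        1.27370342e+00, -3.68957599e-02]), 'joint_vel': array([-0.00061396,  0.00088685, -0.00059269,  0.00234606, -0.00069052,
        0.00137817]), 'joint_torque': array([-4.90290688e-05, -5.15085697e+01, -3.67324054e+01,  1.54083118e-04,
        1.25043519e-02,  6.13239550e-06]), 'tool_pos': array([0.22023025, 0.63720681, 0.19666084]), 'tcp_rot': array([-1.55717086,  0.26160513, -0.2608935 ]), 'wrist_force': array([0.16585932, 0.39466898, 0.29105411]), 'torque': array([ 0.02686112, -0.01932454, -0.00450249]), 'width': 0.9987475540446503} -0.0187
scene [[570.7919937589634, 0.0, 316.7144925761877], [0.0, 570.7919937589634, 255.32257041484408], [0.0, 0.0, 1.0]] [[-0.6675, 0.6199, -0.4124, 0.9932], [0.7444, 0.5445, -0.3865, 0.3198], [-0.0151, -0.565, -0.8249, 0.7622], [0.0, 0.0, 0.0, 1.0]]
top [[506.3619242854916, 0.0, 323.2570688843577], [0.0, 506.3619242854916, 239.88118936937198], [0.0, 0.0, 1.0]] [[-0.0133, -0.9822, 0.1872, 0.4964], [-0.9999, 0.0141, 0.0031, -0.0029], [-0.0057, -0.1871, -0.9823, 0.8036], [0.0, 0.0, 0.0, 1.0]]
wrist [[390.2675248324926, 0.0, 322.57332624562883], [0.0, 390.2675248324926, 235.90999191063918], [0.0, 0.0, 1.0]] [[-0.0003, 0.9477, 0.319, -0.0824], [-0.0009, -0.319, 0.9477, -0.176], [1.0, -0.0, 0.001, -0.0007], [0.0, 0.0, 0.0, 1.0]]
```

View pics/scene0.png

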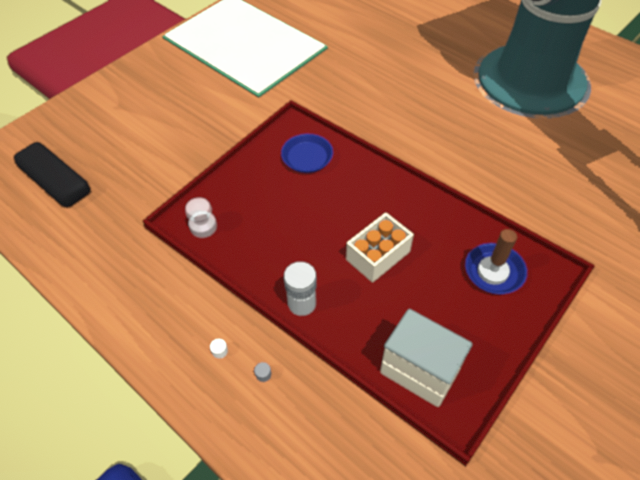

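View pics/top0.png

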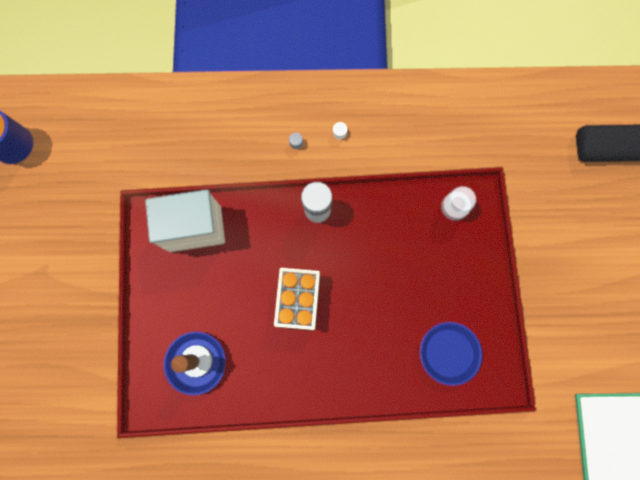

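View pics/wrist0.png

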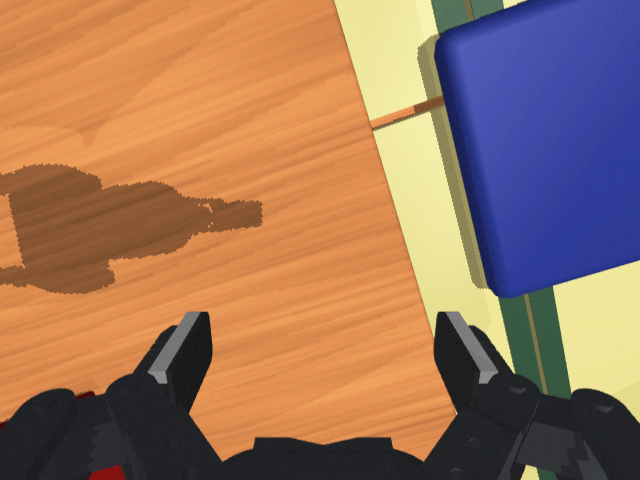

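```bash
cat > h.py <<'E'
import numpy as np,cv2
def cloud(f):
    d=np.load(f); z=d["z_map"]; K=d["mtx"]; T=d["world_from_camera"]
    v,u=np.mgrid[:480,:640]
    P=np.stack([(u-K[0,2])/K[0,0]*z,(v-K[1,2])/K[1,1]*z,z],-1)
    W=P@T[:3,:3].T+T[:3,3]; W[z<=0]=np.nan
    return d["image"],W
E
python3 - <<'E'
from h import *
for n in ["top","scene"]:
    im,W=cloud(f"pics/{n}0.npz"); hsv=cv2.cvtColor(im,cv2.COLOR_RGB2HSV)
    Z=W[...,2]; X=W[...,0];Y=W[...,1]
    ins=(X>0.25)&(X<.75)&(abs(Y)<.4)
    floor=ins&(abs(Z-.008)<.006)&(hsv[...,0]<8)
    print(n,"floor z",np.nanmedian(Z[floor]))
    # table z
    # tier rim
    t=(abs(X-.4)<.1)&(abs(Y-.03)<.08)&(hsv[...,1]<90)&(hsv[...,2]>150)&(abs(Z-.054)<.004)
    p=W[t]; print("rim",t.sum(),np.median(p,0))
    r=cv2.minAreaRect((p[:,:2]*1000).astype(np.float32)); print(r)
    # handle
    for lo,hi in ((.045,.06),(.06,.075),(.075,.09),(.09,.1),(.1,.12)):
        m=ins&(Z>lo)&(Z<hi)&(Y>.08)&(X<.45)&(hsv[...,2]<150)
        q=W[m]; 
        if len(q)>5: print(lo,hi,len(q),q.mean(0),q.min(0),q.max(0))
    # dishes blue
    b=ins&(hsv[...,0]>110)&(hsv[...,0]<130)&(hsv[...,1]>150)
    for s in (1,-1):
        q=W[b&(Y*s>.05)&(Z>.017)]
        (c,rr)=cv2.minEnclosingCircle((q[:,:2]*1000).astype(np.float32)); print("dish",c,rr,np.percentile(q[:,2],[1,50,99]))
    m=ins&(Z>.015)&(Z<.04)&(Y>.12)&(X<.45)&(hsv[...,1]<80)&(hsv[...,2]>100)
    q=W[m];print("foot",len(q),q.min(0),q.max(0),np.median(q,0))
E
```

```text
top floor z 0.007835645384242307
rim 0 [nan nan nan]
((0.0, 0.0), (0.0, 0.0), 0.0)
dish (460.54473876953125, 195.8044891357422) 44.53469467163086 [0.01711728 0.02125004 0.02558025]
dish (468.8658142089844, -189.4985809326172) 44.96776580810547 [0.01714063 0.02103896 0.02568122]
foot 105 [0.44208502 0.17699683 0.01526177] [0.44961073 0.20932467 0.02675311] [0.44646711 0.19298523 0.02292089]
scene floor z 0.008426496151968887
rim 0 [nan nan nan]
((0.0, 0.0), (0.0, 0.0), 0.0)
dish (460.7217102050781, 197.44140625) 47.37054443359375 [0.01715543 0.02185865 0.02697362]
dish (470.54522705078125, -189.13719177246094) 46.90734100341797 [0.017065   0.02154038 0.02633924]
foot 28 [0.43562893 0.1775251  0.01503713] [0.44981415 0.21185725 0.02734207] [0.44753436 0.20540998 0.02347089]
  return _methods._mean(a, axis=axis, dtype=dtype,
  ret = um.true_divide(
```

Run:
```python
import cv2
a=cv2.imread("pics/scene0.png");t=cv2.imread("pics/top0.png")
A=cv2.resize(a[200:310,330:550],(800,400),interpolation=cv2.INTER_CUBIC)
cv2.imwrite("pics/crop1.png",A)
```

```text
(no output)
```

View pics/crop1.png

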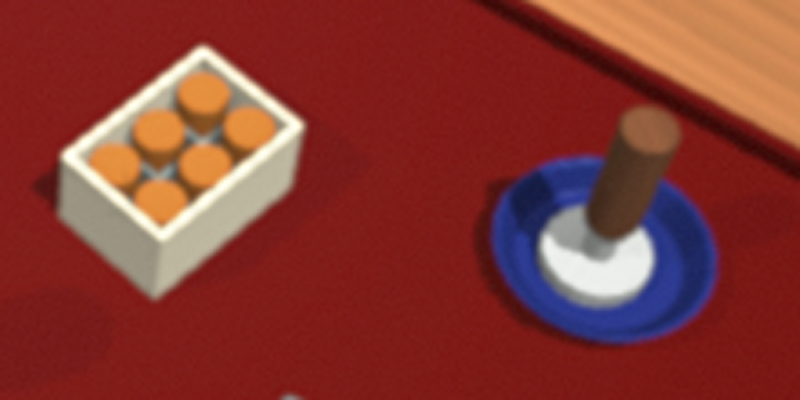

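The tamper stands in the dish at scene px (495,268), and the other dish at (307,153) is empty. The tier with six brown pastilles is at (380,245). The grey and white cylinders at (262,371) and (218,347) lie off the tray and are look-alikes. Next I measure.

Run:
```python
from h import *
for n in ["top","scene"]:
    im,W=cloud(f"pics/{n}0.npz"); hsv=cv2.cvtColor(im,cv2.COLOR_RGB2HSV)
    Z=W[...,2]; X=W[...,0];Y=W[...,1]
    u,v=((297,300) if n=="top" else (380,240)); print(n,W[v,u])
    c=W[v,u]
    near=(abs(X-c[0])<.075)&(abs(Y-c[1])<.075)
    t=near&(hsv[...,1]<90)&(abs(Z-.054)<.006)
    p=W[t]; print("rim",t.sum(),np.median(p,0)); r=cv2.minAreaRect((p[:,:2]*1000).astype(np.float32)); print(r)
    o=(near&(hsv[...,0]<20)&(hsv[...,1]>140)&(Z>.04)).astype(np.uint8)
    k,l,s,ce=cv2.connectedComponentsWithStats(cv2.erode(o,np.ones((2,2),np.uint8)))
    for i in range(1,k):
        if s[i,4]>20: 
            q=W[l==i]; q=q[q[:,2]>np.median(q[:,2])-.004]; print(s[i,4],ce[i].round(),q.mean(0).round(4))
    hd=(abs(X-.46)<.08)&(abs(Y-.196)<.08)
    for lo,hi in ((.03,.045),(.045,.06),(.06,.075),(.075,.09),(.09,.103),(.103,.12)):
        q=W[hd&(Z>lo)&(Z<hi)]
        if len(q)>3: print(lo,hi,len(q),q.mean(0).round(4),q.min(0).round(4),q.max(0).round(4))
    m=hd&(hsv[...,1]<80)&(Z>.015)&(Z<.03); q=W[m]; print("foot",len(q),q.min(0).round(4),q.max(0).round(4),np.median(q,0))
```

```text
top [0.55056613 0.04020281 0.03956822]
rim 434 [0.55548383 0.04161727 0.05357778]
((553.2852172851562, 39.74246597290039), (58.04717254638672, 85.17163848876953), 84.20340728759766)
135 [290. 280.] [0.5795 0.0498 0.0503]
133 [308. 282.] [0.5771 0.0234 0.0493]
144 [288. 298.] [0.5531 0.0526 0.0504]
136 [306. 300.] [0.5502 0.0259 0.0485]
146 [286. 316.] [0.5262 0.0551 0.0518]
141 [305. 318.] [0.5236 0.0286 0.0502]
0.045 0.06 35 [0.4653 0.1854 0.0539] [0.4539 0.1822 0.047 ] [0.4754 0.1935 0.0597]
0.06 0.075 44 [0.4651 0.1849 0.0676] [0.4531 0.1822 0.06  ] [0.4745 0.1906 0.0747]
0.075 0.09 45 [0.4654 0.1851 0.0827] [0.4532 0.1823 0.0762] [0.475  0.1923 0.09  ]
0.09 0.103 44 [0.4658 0.1854 0.0965] [0.4537 0.1816 0.0903] [0.4755 0.1939 0.1028]
0.103 0.12 257 [0.4636 0.1932 0.1085] [0.4521 0.1823 0.1033] [0.4744 0.2051 0.1132]
foot 496 [0.4421 0.1713 0.0152] [0.4861 0.2331 0.028 ] [0.46535258 0.18696225 0.02277977]
scene [0.53997667 0.03273967 0.03112172]
rim 604 [0.5573643  0.04163645 0.05318181]
((552.1893310546875, 39.6600227355957), (60.00430679321289, 87.98169708251953), 84.64550018310547)
140 [386. 228.] [0.5265 0.0316 0.0506]
345 [387. 245.] [0.5531 0.0542 0.0514]
233 [369. 241.] [0.5637 0.0276 0.0493]
0.03 0.045 38 [0.468  0.1957 0.0352] [0.4625 0.1881 0.0303] [0.4703 0.2012 0.0419]
0.045 0.06 79 [0.4714 0.1963 0.0538] [0.4622 0.1839 0.0451] [0.4752 0.206  0.06  ]
0.06 0.075 101 [0.4715 0.1959 0.0676] [0.4626 0.1833 0.0601] [0.4759 0.206  0.0749]
0.075 0.09 104 [0.4714 0.1964 0.0823] [0.463  0.1837 0.0751] [0.4755 0.206  0.0893]
0.09 0.103 99 [0.4715 0.1964 0.0965] [0.462  0.1835 0.0901] [0.4762 0.2059 0.103 ]
0.103 0.12 206 [0.4653 0.1948 0.1086] [0.4525 0.1829 0.1031] [0.4747 0.206  0.1126]
foot 529 [0.4356 0.1696 0.015 ] [0.4867 0.2171 0.0294] [0.46983563 0.19810365 0.02329793]
```

```bash
cat >> h.py <<'E'
from scipy.spatial.transform import Rotation as Ro
def down(jaw_deg):
    a=np.radians(jaw_deg); z=np.array([np.cos(a),np.sin(a),0]); y=np.array([0,0,-1.]); x=np.cross(y,z)
    return np.stack([x,y,z],1)
def plan(tcp,jaw_deg=None):
    from workcell import bot
    s=bot.read_state(); R=Ro.from_rotvec(s["tcp_rot"]).as_matrix()
    R1=R if jaw_deg is None else down(jaw_deg)
    print("t",s["time"],"pos",s["tool_pos"].round(4),"jaw deg",np.degrees(np.arctan2(R[1,2],R[0,2])).round(2),"tool y",R[:,1].round(4),"F",s["wrist_force"].round(2),"M",s["torque"].round(2),"w",round(s["width"],3),"q",s["q"].round(2))
    d=np.array(tcp)-s["tool_pos"]
    print("shift tool now",(R.T@d).round(4),"if turned first",(R1.T@d).round(4),"turn",Ro.from_matrix(R.T@R1).as_rotvec().round(4))
E
python3 - <<'E'
from h import *
plan([.4635,.1945,.20],-5.7)
plan([.4635,.1945,.20],174.3)
E
```

```text
t 0.15 pos [0.2203 0.6374 0.1969] jaw deg 70.93 tool y [-6.0e-04 -1.6e-03 -1.0e+00] F [ 0.17 -0.73 -0.04] M [ 0.03 -0.04  0.02] w 1.002 q [ 1.2   0.26  1.61 -0.    1.27 -0.04]
shift tool now [ 0.3745 -0.0025 -0.3391] if turned first [ 0.4165 -0.0031  0.286 ] turn [1.5000e-03 1.3374e+00 1.1000e-03]
t 0.15 pos [0.2203 0.6374 0.1969] jaw deg 70.93 tool y [-6.0e-04 -1.6e-03 -1.0e+00] F [ 0.17 -0.73 -0.04] M [ 0.03 -0.04  0.02] w 1.002 q [ 1.2   0.26  1.61 -0.    1.27 -0.04]
shift tool now [ 0.3745 -0.0025 -0.3391] if turned first [-0.4165 -0.0031 -0.286 ] turn [ 1.2000e-03 -1.8042e+00 -1.6000e-03]
```

```bash
python3 -m handwheel '[[0.04,0,-0.0362,0,0,0,1],[0.04,0,-0.0362,0,0,0,1],[0.04,0,-0.0362,0,0,0,1],[0.04,0,-0.0362,0,0,0,1],[0.04,0,-0.0362,0,0,0,1],[0.04,0,-0.0362,0,0,0,1],[0.04,0,-0.0362,0,0,0,1],[0.04,0,-0.0362,0,0,0,1]]' 80
python3 -m handwheel '[[0,0,0,0,0.167,0,1],[0,0,0,0,0.167,0,1],[0,0,0,0,0.167,0,1],[0,0,0,0,0.167,0,1],[0,0,0,0,0.167,0,1],[0,0,0,0,0.167,0,1],[0,0,0,0,0.167,0,1],[0,0,0,0,0.167,0,1]]'
python3 -c "
from h import *
plan([.4635,.1945,.19],-5.7)"
```

```text
time: 1.15
tool_pos: [0.4288, 0.258, 0.1979]
tcp_rot: [-1.555, 0.261, -0.261]
wrist_force: [0.5, 0.3, -0.5]
width: 0.997
time: 2.15
tool_pos: [0.4281, 0.2595, 0.1976]
tcp_rot: [-1.159, 1.285, -1.285]
wrist_force: [0.5, 0.3, 0.9]
width: 1.0
t 2.15 pos [0.4281 0.2595 0.1976] jaw deg -5.93 tool y [-5.e-04 -3.e-04 -1.e+00] F [0.5  0.33 0.94] M [-0.01  0.01  0.02] w 1.0 q [ 0.5  -0.07  1.97 -0.    1.24  0.6 ]
shift tool now [0.061  0.0076 0.042 ] if turned first [0.0612 0.0076 0.0417] turn [ 0.0005 -0.0041  0.0004]
```

```bash
python3 -m handwheel '[[0.031,0,0.021,0,0,0,1],[0.03,0,0.021,0,0,0,1],[0,0,0,0,0,0,1]]'
cat >> h.py <<'E'
def wrist(name):
    from workcell import bot,optics
    s=bot.read_state(); c=optics.read_camera("wrist"); cv2.imwrite(f"pics/{name}.png",c["image"][:,:,::-1])
    T=np.eye(4);T[:3,:3]=Ro.from_rotvec(s["tcp_rot"]).as_matrix();T[:3,3]=s["tool_pos"];T=T@c["hand_eye"]
    np.savez(f"pics/{name}.npz",image=c["image"],z_map=c["z_map"],mtx=c["mtx"],world_from_camera=T)
    return cloud(f"pics/{name}.npz")
E
python3 - <<'E'
from h import *
plan([.4635,.1945,.19],-5.7)
im,W=wrist("w1")
Z=W[...,2];hd=(abs(W[...,0]-.4635)<.04)&(abs(W[...,1]-.1945)<.04)
for lo,hi in ((.03,.05),(.05,.07),(.07,.09),(.09,.104),(.104,.12)):
    q=W[hd&(Z>lo)&(Z<hi)]
    if len(q)>3: print(lo,hi,len(q),q.mean(0).round(4),q.min(0).round(4),q.max(0).round(4))
E
```

```text
time: 2.52
tool_pos: [0.4648, 0.1932, 0.1977]
tcp_rot: [-1.16, 1.283, -1.284]
wrist_force: [0.1, 0.2, -0.1]
width: 1.004
t 2.525 pos [0.4648 0.1932 0.1977] jaw deg -5.78 tool y [-2.e-04 -6.e-04 -1.e+00] F [ 0.11  0.25 -0.07] M [-0.01  0.01 -0.02] w 1.004 q [ 0.34 -0.06  1.96 -0.    1.24  0.45]
shift tool now [-0.0011  0.0077 -0.0014] if turned first [-0.0011  0.0077 -0.0014] turn [ 0.0001 -0.0014  0.0006]
0.03 0.05 16 [0.4638 0.2029 0.0485] [0.4519 0.1945 0.0471] [0.4735 0.2059 0.0497]
0.05 0.07 139 [0.4631 0.2037 0.0602] [0.4502 0.1946 0.0503] [0.4734 0.2065 0.0696]
0.07 0.09 172 [0.4632 0.2034 0.0803] [0.4506 0.1937 0.0702] [0.4736 0.2063 0.0899]
0.09 0.104 138 [0.463  0.2037 0.0974] [0.4515 0.1942 0.0901] [0.4735 0.2062 0.104 ]
0.104 0.12 824 [0.4618 0.1953 0.1085] [0.4497 0.1831 0.104 ] [0.4735 0.2062 0.111 ]
```

View pics/w1.png

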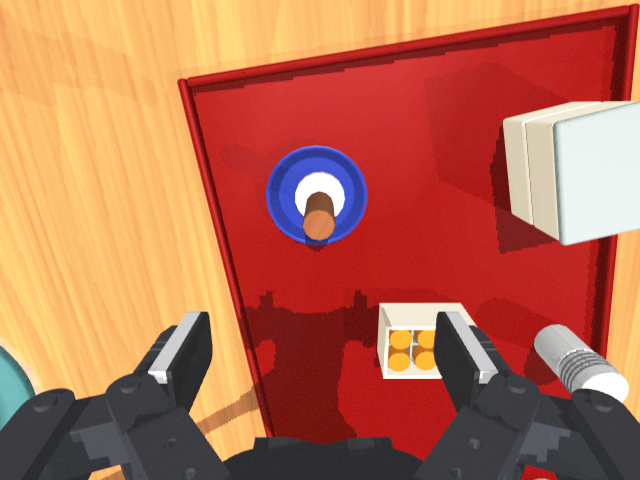

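```bash
python3 -m handwheel '[[-0.0015,0.03,-0.0015,0,0,0,1],[0,0.035,0,0,0,0,1],[0,0.035,0,0,0,0,1],[0,0.025,0,0,0,0,1],[0,0.013,0,0,0,0,1],[0,0,0,0,0,0,1]]'
python3 -c "
from h import *
plan([.4632,.1946,.06],-5.7)"
```

```text
time: 3.32
tool_pos: [0.4618, 0.1967, 0.0592]
tcp_rot: [-1.164, 1.282, -1.28]
wrist_force: [0.0, -0.0, 0.1]
width: 1.003
t 3.325 pos [0.4618 0.1967 0.0592] jaw deg -5.58 tool y [-2.e-03 -6.e-04 -1.e+00] F [ 0.02 -0.04  0.05] M [-0.01 -0.03  0.05] w 1.003 q [0.35 0.07 2.1  0.   0.97 0.45]
shift tool now [ 0.002  -0.0008  0.0016] if turned first [ 0.002  -0.0008  0.0016] turn [0.0019 0.0021 0.0008]
```

```bash
python3 -m handwheel '[[0.001,0,0.001,0,0,0,1],[0,0,0,0,0,0,0.5],[0,0,0,0,0,0,0],[0,0,0,0,0,0,0],[0,0,0,0,0,0,0],[0,0,0,0,0,0,0],[0,0,0,0,0,0,0],[0,0,0,0,0,0,0]]' 80
python3 -c "
from h import *
plan([.4632,.1946,.06],-5.7)"
```

```text
time: 4.32
tool_pos: [0.4638, 0.1956, 0.0606]
tcp_rot: [-1.161, 1.281, -1.281]
wrist_force: [-2.7, 0.6, 5.2]
width: 0.245
t 4.325 pos [0.4638 0.1956 0.0606] jaw deg -5.62 tool y [ 0.e+00  3.e-04 -1.e+00] F [-2.73  0.57  5.19] M [-0.04  0.46 -0.03] w 0.245 q [0.35 0.07 2.1  0.   0.97 0.45]
shift tool now [ 0.0011  0.0006 -0.0005] if turned first [ 0.0011  0.0006 -0.0005] turn [-0.      0.0014 -0.0003]
```

```bash
python3 -m handwheel '[[0,-0.01,0,0,0,0,0],[0,-0.025,0,0,0,0,0],[0,-0.03,0,0,0,0,0],[0,-0.02,0,0,0,0,0],[0,0,0,0,0,0,0],[0,0,0,0,0,0,0]]'
python3 - <<'E'
from h import *
plan([.4632,.1946,.06],-5.7)
im,W=wrist("w2")
from workcell import optics
for n in ["scene","top"]:
    c=optics.read_camera(n); cv2.imwrite(f"pics/{n}2.png",c["image"][:,:,::-1]);np.savez(f"pics/{n}2.npz",**c)
E
```

```text
time: 5.08
tool_pos: [0.463, 0.1951, 0.1439]
tcp_rot: [-1.163, 1.282, -1.281]
wrist_force: [0.2, 0.1, -3.1]
width: 0.24
t 5.075 pos [0.463  0.1951 0.1439] jaw deg -5.62 tool y [-1.5e-03 -6.0e-04 -1.0e+00] F [ 0.18  0.14 -3.08] M [-0.01 -0.04 -0.  ] w 0.24 q [ 0.35 -0.02  2.03 -0.    1.14  0.45]
shift tool now [0.0004 0.0839 0.0004] if turned first [0.0005 0.0839 0.0003] turn [0.0014 0.0015 0.0007]
```

View pics/w2.png

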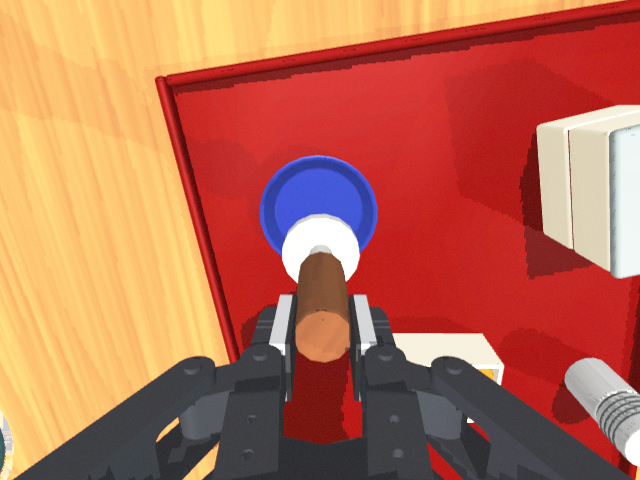

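View pics/scene2.png

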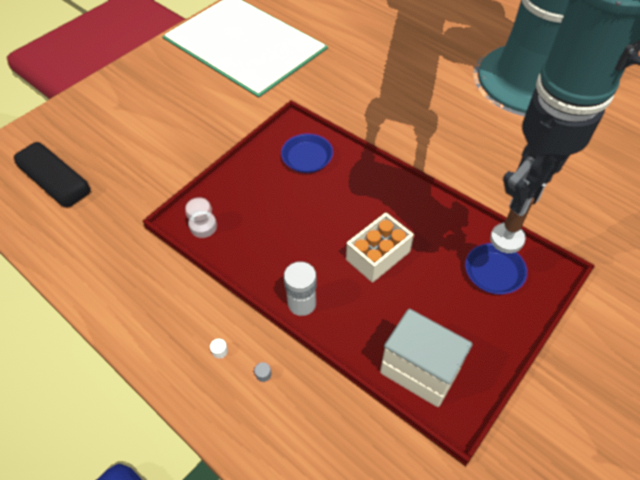

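The tamper is held upright, with the foot at wrist px (320,250) and the dish below it empty. I now measure the foot in the hand and its tilt, and refine the dish centre.

```bash
cat > foot.py <<'E'
from h import *
import sys
def foot(name,tcp):
    im,W=cloud(f"pics/{name}.npz");hsv=cv2.cvtColor(im,cv2.COLOR_RGB2HSV)
    D=W-np.array(tcp)
    m=(hsv[...,1]<60)&(np.hypot(D[...,0],D[...,1])<.035)&(abs(D[...,2]+.037)<.006)
    q=D[m]
    if len(q)<20: print(name,"few",len(q));return
    A=np.c_[q[:,:2],np.ones(len(q))]; c,*_=np.linalg.lstsq(A,q[:,2],rcond=None)
    for _ in range(5):
        r=q[:,2]-A@c; k=abs(r)<.002; c,*_=np.linalg.lstsq(A[k],q[k,2],rcond=None)
    ctr,rad=cv2.minEnclosingCircle((q[k][:,:2]*1000).astype(np.float32))
    print(name,len(q),k.sum(),"tilt",c[:2].round(3),"z0",c[2].round(4),"rel circle",np.round(ctr,1),round(rad,1))
    h=(hsv[...,1]>=60)&(np.hypot(D[...,0],D[...,1])<.02)&(D[...,2]>-.015)&(D[...,2]<.05)
    q=D[h]; top=q[q[:,2]>.0455]
    print("handle z max",np.percentile(q[:,2],[50,90,99]).round(4))
foot(sys.argv[1],eval(sys.argv[2]))
E
for n in w2 scene2 top2; do python3 foot.py $n '[.463,.1951,.1439]'; done
python3 - <<'E'
from h import *
for n in ["w2","top2","scene2"]:
    im,W=cloud(f"pics/{n}.npz");hsv=cv2.cvtColor(im,cv2.COLOR_RGB2HSV);Z=W[...,2]
    b=(abs(W[...,0]-.46)<.07)&(abs(W[...,1]-.195)<.07)&(hsv[...,0]>105)&(hsv[...,0]<130)&(hsv[...,1]>120)&(Z>.019)
    q=W[b]; print(n,len(q),cv2.fitEllipse((q[:,:2]*1000).astype(np.float32)),cv2.minEnclosingCircle((q[:,:2]*1000).astype(np.float32)))
E
```

```text
w2 3037 2864 tilt [-0.018 -0.   ] z0 -0.0375 rel circle [-1.9 -1.2] 23.0
handle z max [0.045  0.0489 0.0496]
scene2 584 466 tilt [-0.028 -0.008] z0 -0.0373 rel circle [-0.9 -1. ] 23.3
handle z max [0.0115 0.0387 0.0483]
top2 589 529 tilt [-0.017  0.008] z0 -0.038 rel circle [-0.1 -1.9] 22.9
handle z max [0.0439 0.0485 0.0496]
w2 2049 ((458.8955993652344, 195.42677307128906), (86.06864929199219, 86.20034790039062), 68.1737289428711) ((458.9084167480469, 195.13522338867188), 46.281463623046875)
top2 561 ((460.34625244140625, 195.51539611816406), (85.5143814086914, 86.26630401611328), 16.80356788635254) ((459.9967041015625, 195.339111328125), 46.065311431884766)
scene2 516 ((460.9284973144531, 195.811279296875), (85.14240264892578, 86.52017974853516), 93.26639556884766) ((460.0518798828125, 196.61923217773438), 47.20105743408203)
```

Run:
```python
from h import *
for n in ["w2","top2","scene2","top0","scene0"]:
    im,W=cloud(f"pics/{n}.npz");hsv=cv2.cvtColor(im,cv2.COLOR_RGB2HSV);Z=W[...,2]
    b=(abs(W[...,0]-.5)<.16)&(abs(W[...,1]-.1)<.25)&((hsv[...,0]<10)|(hsv[...,0]>170))&(hsv[...,1]>150)&(abs(Z-.008)<.012)
    q=W[b]; A=np.c_[q[:,:2]-[.5,.1],np.ones(len(q))]
    print(n,len(q),np.linalg.lstsq(A,q[:,2],rcond=None)[0].round(4))
```

```text
w2 93688 [-0.0016  0.0019  0.008 ]
top2 44989 [-0.0017  0.001   0.008 ]
scene2 35036 [-0.0041  0.0007  0.0087]
top0 49462 [-0.0021  0.0013  0.0081]
scene0 35475 [-0.0042  0.0007  0.0088]
```

```bash
python3 -m handwheel '[[0,0,0,0.017,0,0,0],[0.036,0,0.0228,0,0,0,0],[0.036,0,0.0228,0,0,0,0],[0.036,0,0.0228,0,0,0,0],[0.0365,0,0.0228,0,0,0,0],[0,0,0,0,0,0,0],[0,0,0,0,0,0,0]]'
python3 - <<'E'
from h import *
plan([.5396,.0421,.11],-5.7)
im,W=wrist("w3")
from workcell import optics
for n in ["scene","top"]:
    c=optics.read_camera(n); cv2.imwrite(f"pics/{n}3.png",c["image"][:,:,::-1]);np.savez(f"pics/{n}3.npz",**c)
plan([.5396,.0421,.11],-5.7)
E
```

```text
time: 6.1
tool_pos: [0.5397, 0.0428, 0.146]
tcp_rot: [-1.15, 1.269, -1.289]
wrist_force: [-0.2, 0.1, -2.8]
width: 0.245
t 6.1 pos [0.5397 0.0428 0.146 ] jaw deg -5.66 tool y [ 0.0158 -0.0014 -0.9999] F [-0.21  0.12 -2.82] M [ 0.01  0.03 -0.02] w 0.245 q [ 0.03  0.04  1.96 -0.    1.13  0.13]
shift tool now [ 0.0007  0.036  -0.0006] if turned first [ 0.0007  0.036  -0.    ] turn [-0.0158  0.0007 -0.0002]
t 6.25 pos [0.5397 0.0436 0.1462] jaw deg -5.55 tool y [ 0.0163 -0.0015 -0.9999] F [ 0.05  0.19 -2.08] M [ 0.06  0.03 -0.01] w 0.242 q [ 0.04  0.04  1.96 -0.    1.13  0.13]
shift tool now [ 0.0015  0.0362 -0.0005] if turned first [0.0015 0.0362 0.0001] turn [-0.0164  0.0027 -0.0001]
```

View pics/w3.png

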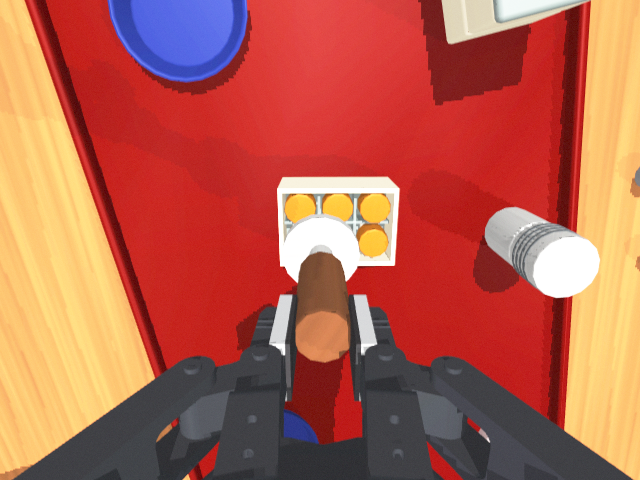

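The foot (320,250) hangs above the tier (338,222). I measure foot against rim per camera, so calibration bias cancels.

```bash
for n in w3 scene3 top3; do python3 foot.py $n '[.5397,.0432,.1461]'; done
cat > rel.py <<'E'
from h import *
import sys
# tier rim fit by known inner/outer rectangle: maximize inliers on rim band
from scipy.optimize import minimize
def rim(name,verbose=True):
    im,W=cloud(f"pics/{name}.npz");hsv=cv2.cvtColor(im,cv2.COLOR_RGB2HSV);Z=W[...,2]
    m=(np.hypot(W[...,0]-.5527,W[...,1]-.0395)<.06)&(hsv[...,1]<90)&(hsv[...,2]>120)&(abs(Z-.054)<.005)
    q=W[m]
    def cost(p):
        c,s=np.cos(p[2]),np.sin(p[2]); d=q[:,:2]-p[:2]; x=abs(d[:,0]*c+d[:,1]*s);y=abs(-d[:,0]*s+d[:,1]*c)
        # dist to rectangle mid-line 82x55
        dd=np.maximum(x-.041,y-.0275); return np.mean(np.minimum(abs(dd),.004))*1000
    best=min((minimize(cost,[.5527+a,.0395+b,-.1],method="Nelder-Mead",options=dict(initial_simplex=np.array([.5527+a,.0395+b,-.1])+np.array([[0,0,0],[.003,0,0],[0,.003,0],[0,0,.05]]),xatol=1e-6,fatol=1e-6)) for a in(-.002,.002) for b in (-.002,.002)),key=lambda r:r.fun)
    print(name,"rim",len(q),best.x[:2].round(4),"deg",np.degrees(best.x[2]).round(2),"cost mm",round(best.fun,2),"z",np.median(q[:,2]).round(4))
for n in sys.argv[1:]: rim(n)
E
python3 rel.py top0 scene0 w3 scene3 top3
```

```text
w3 3037 2863 tilt [ 0.002 -0.002] z0 -0.0376 rel circle [-1.1 -1.6] 22.9
handle z max [0.0449 0.0487 0.0494]
scene3 525 418 tilt [-0.005  0.004] z0 -0.0371 rel circle [ 0.4 -1.1] 23.3
handle z max [0.0162 0.0477 0.0496]
top3 few 0
top0 rim 422 [0.553  0.0396] deg -5.74 cost mm 0.89 z 0.0536
scene0 rim 545 [0.5534 0.0403] deg -5.56 cost mm 1.07 z 0.0535
w3 rim 1595 [0.5511 0.0401] deg -5.48 cost mm 0.91 z 0.0537
scene3 rim 463 [0.5533 0.0404] deg -5.57 cost mm 1.14 z 0.0534
top3 rim 0 [0.5507 0.0375] deg -5.73 cost mm nan z nan
  return _methods._mean(a, axis=axis, dtype=dtype,
  ret = ret.dtype.type(ret / rcount)
```

```bash
python3 -m handwheel '[[0.0003,0.015,-0.0007,0,0,0,0],[0,0.015,-0.0002,0,0,0,0],[0,0.011,-0.0002,0,0,0,0],[0,0,0,0,0,0,0],[0,0,0,0,0,0,0]]'
python3 - <<'E'
from h import *
plan([.5392,.0429,.10],-5.7)
im,W=wrist("w4")
from workcell import optics
for n in ["scene"]:
    c=optics.read_camera(n); cv2.imwrite(f"pics/{n}4.png",c["image"][:,:,::-1]);np.savez(f"pics/{n}4.npz",**c)
plan([.5392,.0429,.10],-5.7)
a=cv2.imread("pics/scene4.png");cv2.imwrite("pics/crop4.png",cv2.resize(a[190:300,310:460],(750,550),interpolation=cv2.INTER_CUBIC))
E
for n in w4 scene4; do python3 foot.py $n '[.5392,.0429,.1045]'; python3 rel.py $n; done
```

```text
time: 6.88
tool_pos: [0.5401, 0.0425, 0.1056]
tcp_rot: [-1.149, 1.268, -1.29]
wrist_force: [0.3, 0.0, -1.5]
width: 0.242
t 6.875 pos [0.5401 0.0425 0.1056] jaw deg -5.62 tool y [ 0.0171 -0.0016 -0.9999] F [ 0.31  0.01 -1.48] M [ 0.01 -0.    0.02] w 0.242 q [ 0.03  0.08  2.   -0.    1.05  0.13]
shift tool now [-0.0003  0.0056 -0.0011] if turned first [-0.0003  0.0056 -0.001 ] turn [-0.0171  0.0014 -0.    ]
t 6.975 pos [0.5406 0.0424 0.1062] jaw deg -5.62 tool y [ 0.0182 -0.0016 -0.9998] F [ 0.35 -0.07 -2.26] M [ 0.02  0.04 -0.05] w 0.244 q [ 0.03  0.08  2.   -0.    1.05  0.13]
shift tool now [-0.0003  0.0061 -0.0015] if turned first [-0.0003  0.0062 -0.0014] turn [-0.0182  0.0014 -0.0002]
w4 3036 2856 tilt [-0.     0.001] z0 -0.0364 rel circle [-0.1 -1.7] 22.9
handle z max [0.0425 0.0496 0.05  ]
w4 rim 2497 [0.5512 0.0403] deg -5.65 cost mm 0.91 z 0.0537
scene4 489 385 tilt [0.001 0.005] z0 -0.0356 rel circle [ 3.  -1.2] 23.3
handle z max [0.0164 0.0462 0.0499]
scene4 rim 441 [0.5532 0.0403] deg -5.69 cost mm 1.13 z 0.0533
```

View pics/crop4.png

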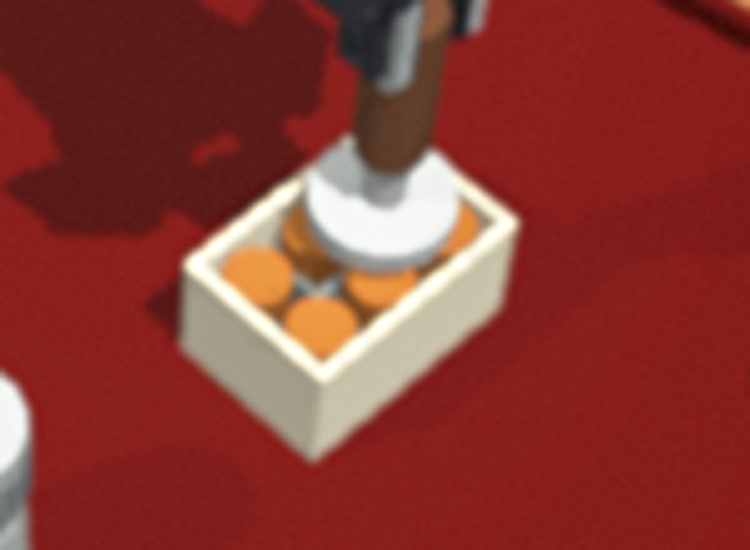

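View pics/w4.png

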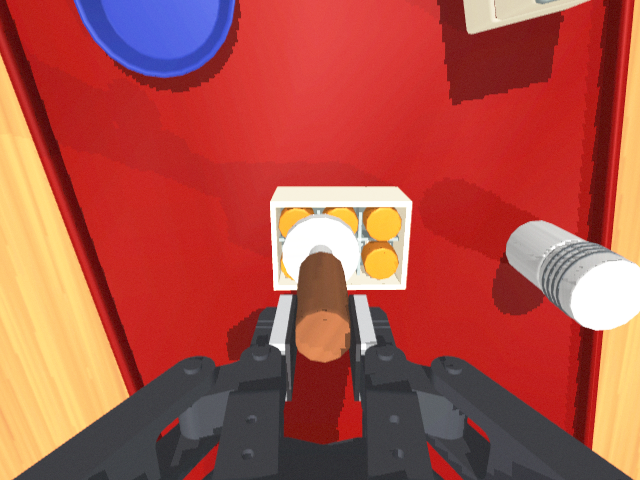

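```bash
python3 -m handwheel '[[0,0,-0.0014,0,0,0,0],[0,0.002,0,0,0,0,0],[0,0.002,0,0,0,0,0],[0,0.001,0,0,0,0,0],[0,0,0,0,0,0,0]]'
python3 - <<'E'
from h import *
im,W=wrist("w5")
from workcell import optics
for n in ["scene"]:
    c=optics.read_camera(n); np.savez(f"pics/{n}5.npz",**c); cv2.imwrite(f"pics/{n}5.png",c["image"][:,:,::-1])
plan([.5387,.0428,.10],-5.7)
a=cv2.imread("pics/scene5.png")[200:290,335:425];b=cv2.imread("pics/w5.png")[170:310,250:430]
cv2.imwrite("pics/crop5.png",np.hstack([cv2.resize(a,(400,400),interpolation=cv2.INTER_CUBIC),cv2.resize(b,(400,400),interpolation=cv2.INTER_CUBIC)]))
E
for n in w5 scene5; do python3 foot.py $n '[.5387,.0428,.1005]'; python3 rel.py $n; done
```

```text
time: 7.6
tool_pos: [0.5384, 0.0426, 0.1003]
tcp_rot: [-1.15, 1.268, -1.289]
wrist_force: [-0.2, 0.1, -2.6]
width: 0.242
t 7.7 pos [0.5386 0.0426 0.1005] jaw deg -5.62 tool y [ 0.0169 -0.0016 -0.9999] F [ 0.19 -0.03 -2.31] M [0.   0.01 0.01] w 0.242 q [ 0.03  0.08  2.01 -0.    1.04  0.13]
shift tool now [-0.0002  0.0005  0.    ] if turned first [-0.0002  0.0005  0.0001] turn [-0.017   0.0015 -0.    ]
w5 3031 2867 tilt [ 0.002 -0.002] z0 -0.0377 rel circle [-1.5 -1.6] 22.9
handle z max [0.0448 0.0487 0.0494]
w5 rim 2774 [0.5511 0.0403] deg -5.61 cost mm 1.08 z 0.0537
scene5 481 389 tilt [0.    0.002] z0 -0.0371 rel circle [ 0.9 -1.3] 23.1
handle z max [0.0175 0.0477 0.0495]
scene5 rim 506 [0.5531 0.0402] deg -5.55 cost mm 1.46 z 0.0536
```

View pics/crop5.png

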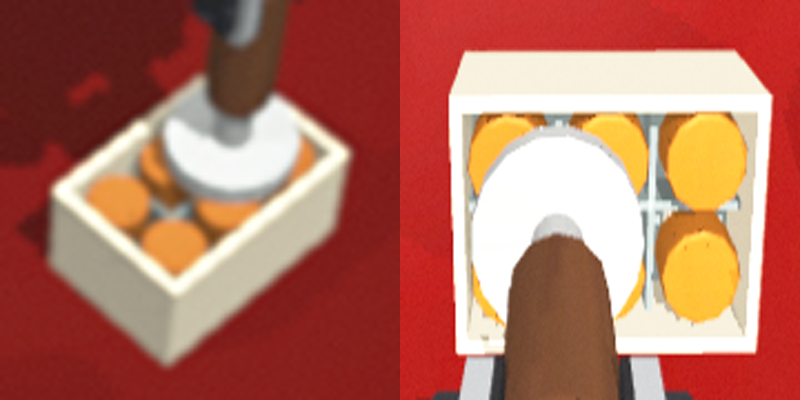

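```bash
python3 -m handwheel '[[0,0.001,0,0,0,0,0],[0,0.001,0,0,0,0,0],[0,0.001,0,0,0,0,0],[0,0,0,0,0,0,0]]'; python3 -m handwheel '[[0,0.001,0,0,0,0,0],[0,0.001,0,0,0,0,0],[0,0.001,-0.0001,0,0,0,0],[0,0,0,0,0,0,0]]'
python3 -c "
from h import *
plan([.5388,.0428,.091],-5.7)"
```

```text
time: 8.2
tool_pos: [0.5388, 0.0426, 0.0977]
tcp_rot: [-1.149, 1.268, -1.29]
wrist_force: [0.2, -0.2, -0.8]
width: 0.245
time: 8.7
tool_pos: [0.5388, 0.0426, 0.0946]
tcp_rot: [-1.149, 1.267, -1.29]
wrist_force: [-0.2, -0.5, 0.7]
width: 0.244
t 8.7 pos [0.5388 0.0426 0.0946] jaw deg -5.61 tool y [ 0.0175 -0.0017 -0.9998] F [-0.21 -0.53  0.73] M [-0.05  0.04 -0.01] w 0.244 q [ 0.03  0.09  2.01 -0.    1.03  0.13]
shift tool now [-0.0002  0.0036 -0.0001] if turned first [-0.0002  0.0036 -0.0001] turn [-0.0176  0.0015 -0.0001]
```

```bash
python3 -m handwheel '[[0,0.001,0,0,0,0,0],[0,0.001,0,0,0,0,0],[0,0.001,-0.0001,0,0,0,0],[0,0,0,0,0,0,0]]';  python3 -m handwheel '[[0,0.0005,0,0,0,0,0],[0,0.0005,0,0,0,0,0],[0,0,0,0,0,0,0]]'
python3 -m handwheel '[[0,0.0005,0,0,0,0,0],[0,0,0,0,0,0,0]]'
python3 -c "
from h import *
plan([.5388,.0428,.091],-5.7)"
```

```text
time: 9.2
tool_pos: [0.5388, 0.0426, 0.0914]
tcp_rot: [-1.149, 1.267, -1.29]
wrist_force: [1.1, -0.4, 1.4]
width: 0.246
time: 9.57
tool_pos: [0.5388, 0.0426, 0.0905]
tcp_rot: [-1.149, 1.268, -1.29]
wrist_force: [0.9, 0.3, 1.5]
width: 0.243
time: 9.82
tool_pos: [0.5388, 0.0426, 0.09]
tcp_rot: [-1.149, 1.267, -1.29]
wrist_force: [1.2, 0.0, 1.5]
width: 0.246
t 9.825 pos [0.5388 0.0426 0.09  ] jaw deg -5.61 tool y [ 0.0173 -0.0017 -0.9998] F [1.22 0.04 1.55] M [-0.03 -0.25  0.03] w 0.246 q [ 0.03  0.09  2.01 -0.    1.02  0.13]
shift tool now [-0.0002 -0.001   0.    ] if turned first [-0.0002 -0.001   0.    ] turn [-0.0174  0.0015 -0.    ]
```

```bash
python3 -m handwheel '[[0,0,0.0008,0,0,0,0],[0,0,0,0,0,0,0]]';  python3 -m handwheel '[[0,0.0005,0,0,0,0,0],[0,0,0,0,0,0,0]]'
python3 -m handwheel '[[0,0.0005,0,0,0,0,0],[0,0,0,0,0,0,0]]'
python3 -c "
from h import *
plan([.5388,.0428,.091],-5.7)"
```

```text
time: 10.07
tool_pos: [0.5389, 0.0425, 0.0898]
tcp_rot: [-1.15, 1.269, -1.289]
wrist_force: [0.9, -0.0, 2.2]
width: 0.243
time: 10.32
tool_pos: [0.5389, 0.0425, 0.0892]
tcp_rot: [-1.15, 1.269, -1.289]
wrist_force: [-0.2, 0.7, 0.8]
width: 0.24
time: 10.58
tool_pos: [0.539, 0.0425, 0.0888]
tcp_rot: [-1.15, 1.268, -1.289]
wrist_force: [-1.3, 0.9, 0.4]
width: 0.243
t 10.575 pos [0.539  0.0425 0.0888] jaw deg -5.61 tool y [ 0.0161 -0.0016 -0.9999] F [-1.34  0.91  0.41] M [ 0.04  0.29 -0.  ] w 0.243 q [ 0.03  0.1   2.01 -0.    1.02  0.13]
shift tool now [-0.0003 -0.0022 -0.0002] if turned first [-0.0003 -0.0022 -0.0002] turn [-0.0162  0.0015  0.    ]
```

```bash
python3 -m handwheel '[[0,0.0005,-0.0004,0,0,0,0],[0,0,0,0,0,0,0]]';  python3 -m handwheel '[[0,0.0005,0,0,0,0,0],[0,0,0,0,0,0,0]]'
python3 -m handwheel '[[0,0.0005,0,0,0,0,0],[0,0,0,0,0,0,0]]'
python3 -c "
from h import *
plan([.5388,.0428,.091],-5.7)"
```

```text
time: 10.82
tool_pos: [0.539, 0.0425, 0.0886]
tcp_rot: [-1.149, 1.268, -1.29]
wrist_force: [-0.5, -0.7, 2.4]
width: 0.244
time: 11.08
tool_pos: [0.5391, 0.0426, 0.0885]
tcp_rot: [-1.149, 1.268, -1.29]
wrist_force: [-1.8, 0.7, 4.7]
width: 0.243
time: 11.32
tool_pos: [0.5392, 0.0426, 0.0885]
tcp_rot: [-1.149, 1.268, -1.29]
wrist_force: [-4.0, 0.6, 7.6]
width: 0.243
t 11.325 pos [0.5392 0.0426 0.0885] jaw deg -5.61 tool y [ 0.0173 -0.0016 -0.9998] F [-4.04  0.62  7.63] M [-0.    0.72 -0.04] w 0.243 q [ 0.03  0.1   2.01 -0.    1.01  0.13]
shift tool now [-0.0002 -0.0025 -0.0004] if turned first [-0.0002 -0.0025 -0.0004] turn [-0.0174  0.0015 -0.0001]
```

```bash
python3 -m handwheel '[[0,0.0005,-0.0006,0,0,0,0],[0,0,0,0,0,0,0],[0,0,0,0,0,0,0]]';  python3 -m handwheel '[[0,0.0004,-0.0002,0,0,0,0],[0,0,0,0,0,0,0],[0,0,0,0,0,0,0]]'
python3 -c "
from h import *
plan([.5388,.0428,.091],-5.7)"
```

```text
time: 11.7
tool_pos: [0.5392, 0.0426, 0.0885]
tcp_rot: [-1.148, 1.267, -1.29]
wrist_force: [-3.0, 0.2, 9.2]
width: 0.245
time: 12.08
tool_pos: [0.5392, 0.0426, 0.0885]
tcp_rot: [-1.148, 1.266, -1.29]
wrist_force: [-3.9, 0.9, 11.1]
width: 0.245
t 12.075 pos [0.5392 0.0426 0.0885] jaw deg -5.61 tool y [ 0.0189 -0.0017 -0.9998] F [-3.94  0.86 11.05] M [0.06 0.82 0.01] w 0.245 q [ 0.03  0.09  2.02 -0.    1.01  0.13]
shift tool now [-0.0001 -0.0025 -0.0004] if turned first [-0.0001 -0.0025 -0.0005] turn [-0.019   0.0015 -0.0002]
```

```bash
python3 -m handwheel '[[0,0.0004,-0.0002,0,0,0,0],[0,0.0002,-0.0002,0,0,0,0],[0,0,0,0,0,0,0],[0,0,0,0,0,0,0]]';  python3 -m handwheel '[[0,0,0,0,0,0,0],[0,0,0,0,0,0,0],[0,0,0,0,0,0,0],[0,0,0,0,0,0,0],[0,0,0,0,0,0,0],[0,0,0,0,0,0,0]]'
python3 -c "
from h import *
plan([.5388,.0428,.091],-5.7)"
```

```text
time: 12.58
tool_pos: [0.5393, 0.0426, 0.0885]
tcp_rot: [-1.147, 1.266, -1.291]
wrist_force: [-4.0, -0.3, 13.1]
width: 0.242
time: 13.32
tool_pos: [0.5393, 0.0426, 0.0885]
tcp_rot: [-1.147, 1.266, -1.291]
wrist_force: [-5.0, 0.8, 12.5]
width: 0.242
t 13.325 pos [0.5393 0.0426 0.0885] jaw deg -5.61 tool y [ 0.0198 -0.0017 -0.9998] F [-5.    0.8  12.54] M [-0.02  0.88 -0.04] w 0.242 q [ 0.03  0.09  2.02 -0.    1.01  0.13]
shift tool now [-0.0001 -0.0025 -0.0005] if turned first [-0.0001 -0.0025 -0.0005] turn [-0.0199  0.0015 -0.0002]
```

```bash
python3 -m handwheel '[[0,-0.003,0.0008,0,0,0,0],[0,-0.003,0,0,0,0,0],[0,-0.006,0,0,0,0,0],[0,-0.012,0.0004,0,0,0,0],[0,0,0.014,0,0,0,0],[0,0,0.013,0,0,0,0],[0,0,0,0,0,0,0],[0,0,0,0,0,0,0]]'
cat > look.py <<'E'
from h import *
import sys
k=sys.argv[1]
plan([.5660,.0401,.10],-5.7)
im,W=wrist("w"+k)
from workcell import optics
c=optics.read_camera("scene"); np.savez(f"pics/scene{k}.npz",**c); cv2.imwrite(f"pics/scene{k}.png",c["image"][:,:,::-1])
plan([.5660,.0401,.10],-5.7)
a=cv2.imread(f"pics/scene{k}.png")[200:290,335:425];b=cv2.imread(f"pics/w{k}.png")[170:310,220:400]
cv2.imwrite(f"pics/crop{k}.png",np.hstack([cv2.resize(a,(400,400),interpolation=cv2.INTER_CUBIC),cv2.resize(b,(400,400),interpolation=cv2.INTER_CUBIC)]))
E
python3 look.py 6; for n in w6 scene6; do python3 foot.py $n '[.566,.0401,.1085]'; python3 rel.py $n; done
```

```text
time: 14.32
tool_pos: [0.5651, 0.0399, 0.1098]
tcp_rot: [-1.15, 1.269, -1.289]
wrist_force: [0.4, -0.6, -2.3]
width: 0.244
t 14.325 pos [0.5651 0.0399 0.1098] jaw deg -5.62 tool y [ 0.0153 -0.0017 -0.9999] F [ 0.38 -0.58 -2.27] M [0.03 0.02 0.04] w 0.244 q [ 0.03  0.12  1.94 -0.    1.06  0.13]
shift tool now [-0.0003  0.0098  0.0007] if turned first [-0.0003  0.0098  0.0009] turn [-0.0154  0.0014  0.0001]
t 14.425 pos [0.5649 0.0399 0.1099] jaw deg -5.62 tool y [ 0.0156 -0.0017 -0.9999] F [ 0.42 -0.9  -2.12] M [ 0.01  0.02 -0.05] w 0.242 q [ 0.03  0.12  1.94 -0.    1.06  0.13]
shift tool now [-0.0003  0.0099  0.0009] if turned first [-0.0003  0.0099  0.0011] turn [-0.0157  0.0015  0.0001]
w6 3050 2865 tilt [ 0.001 -0.002] z0 -0.0362 rel circle [-2.1 -1.6] 22.9
handle z max [0.0412 0.0497 0.05  ]
w6 rim 2454 [0.5514 0.0401] deg -5.66 cost mm 0.93 z 0.0536
scene6 513 402 tilt [0.009 0.015] z0 -0.0359 rel circle [-0.3 -1.3] 23.4
handle z max [0.0164 0.0475 0.0498]
scene6 rim 438 [0.5533 0.0404] deg -6.05 cost mm 1.11 z 0.0536
```

View pics/crop6.png

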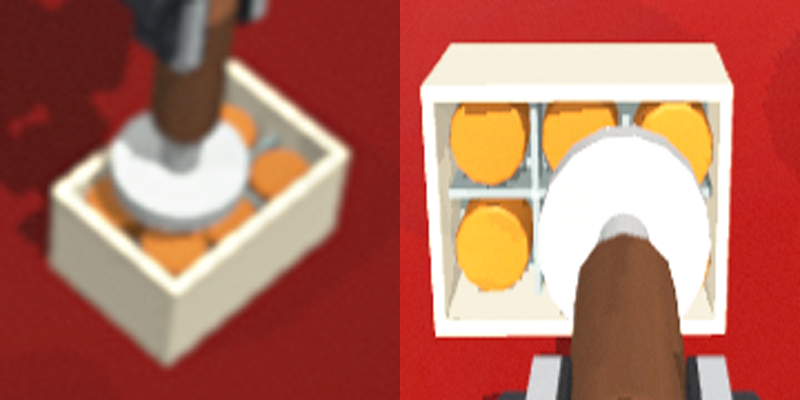

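```bash
python3 -m handwheel '[[-0.0003,0.002,0.001,0,0,0,0],[0,0.004,-0.0001,0,0,0,0],[0,0.003,0,0,0,0,0],[0,0.001,-0.0001,0,0,0,0],[0,0.001,0,0,0,0,0],[0,0,0,0,0,0,0]]' 
python3 -m handwheel '[[0,0.001,0,0,0,0,0],[0,0.001,0,0,0,0,0],[0,0.001,-0.0001,0,0,0,0],[0,0,0,0,0,0,0]]'
python3 - <<'E'
from h import *
plan([.5660,.0401,.0885],-5.7)
for n in ("w6","scene6"):
    im,W=cloud(f"pics/{n}.npz");hsv=cv2.cvtColor(im,cv2.COLOR_RGB2HSV)
    c=np.array([.5514,.0401]) if n[0]=="w" else np.array([.5533,.0403]); a=np.radians(-5.7)
    d=W[...,:2]-c; x=d[...,0]*np.cos(a)+d[...,1]*np.sin(a); y=-d[...,0]*np.sin(a)+d[...,1]*np.cos(a)
    for i,px in enumerate((-.027,0,.027)):
        for py in (-.0135,.0135):
            m=(np.hypot(x-px,y-py)<.010)&(hsv[...,0]<25)&(hsv[...,1]>130)&(W[...,2]<.056)
            if m.sum()>8: print(n,px,py,m.sum(),np.percentile(W[m][:,2],[20,50,80]).round(4))
E
```

```text
time: 15.18
tool_pos: [0.5665, 0.0401, 0.0994]
tcp_rot: [-1.149, 1.268, -1.29]
wrist_force: [-0.2, -0.0, -2.9]
width: 0.244
time: 15.68
tool_pos: [0.5666, 0.0401, 0.0966]
tcp_rot: [-1.149, 1.268, -1.29]
wrist_force: [0.8, -0.4, -1.4]
width: 0.243
t 15.675 pos [0.5666 0.0401 0.0966] jaw deg -5.62 tool y [ 0.0173 -0.0017 -0.9998] F [ 0.78 -0.39 -1.39] M [-0.   -0.01 -0.01] w 0.243 q [ 0.03  0.14  1.95 -0.    1.04  0.13]
shift tool now [ 0.0001  0.0081 -0.0008] if turned first [ 0.0001  0.0081 -0.0006] turn [-0.0174  0.0015 -0.    ]
w6 -0.027 -0.0135 644 [0.0405 0.041  0.0416]
w6 -0.027 0.0135 677 [0.0406 0.0412 0.0417]
w6 0 0.0135 378 [0.0406 0.0412 0.0417]
w6 0.027 0.0135 394 [0.05   0.0506 0.0511]
scene6 -0.027 -0.0135 22 [0.0408 0.0418 0.043 ]
scene6 -0.027 0.0135 80 [0.0404 0.0414 0.0426]
scene6 0 0.0135 36 [0.0405 0.0418 0.0427]
scene6 0.027 -0.0135 55 [0.0485 0.0498 0.0509]
scene6 0.027 0.0135 87 [0.0502 0.0512 0.052 ]
```

```bash
python3 -m handwheel '[[0,0.001,-0.0004,0,0,0,0],[0,0.001,0,0,0,0,0],[0,0.001,-0.0001,0,0,0,0],[0,0,0,0,0,0,0]]'
python3 -m handwheel '[[0,0.001,0,0,0,0,0],[0,0.001,0,0,0,0,0],[0,0.001,-0.0001,0,0,0,0],[0,0,0,0,0,0,0]]'
python3 -m handwheel '[[0,0.0005,0,0,0,0,0],[0,0.0005,0,0,0,0,0],[0,0,0,0,0,0,0]]'
python3 -m handwheel '[[0,0.0005,0,0,0,0,0],[0,0,0,0,0,0,0]]'
python3 - <<'E'
from h import *
plan([.5660,.0401,.0885],-5.7)
E
```

```text
time: 16.18
tool_pos: [0.5662, 0.0402, 0.0935]
tcp_rot: [-1.149, 1.268, -1.29]
wrist_force: [0.2, -0.3, -0.7]
width: 0.243
time: 16.68
tool_pos: [0.5658, 0.0402, 0.0903]
tcp_rot: [-1.15, 1.268, -1.289]
wrist_force: [1.0, -0.1, -0.6]
width: 0.246
time: 17.05
tool_pos: [0.5658, 0.0402, 0.0893]
tcp_rot: [-1.15, 1.268, -1.289]
wrist_force: [0.9, 0.2, -0.1]
width: 0.247
time: 17.3
tool_pos: [0.5659, 0.0402, 0.0889]
tcp_rot: [-1.149, 1.268, -1.289]
wrist_force: [-0.1, -0.0, -1.3]
width: 0.245
t 17.3 pos [0.5659 0.0402 0.0889] jaw deg -5.62 tool y [ 0.0167 -0.0016 -0.9999] F [-0.05 -0.01 -1.3 ] M [ 0.03 -0.05 -0.  ] w 0.245 q [ 0.03  0.14  1.96 -0.    1.02  0.13]
shift tool now [0.0001 0.0004 0.0001] if turned first [0.0001 0.0004 0.0001] turn [-0.0168  0.0015 -0.    ]
```

```bash
python3 -m handwheel '[[0,0.0005,-0.0003,0,0,0,0],[0,0.0005,-0.0003,0,0,0,0],[0,0,0,0,0,0,0]]'
python3 -m handwheel '[[0,0.0005,-0.0003,0,0,0,0],[0,0.0005,-0.0003,0,0,0,0],[0,0,0,0,0,0,0]]'
python3 - <<'E'
from h import *
plan([.5660,.0401,.0885],-5.7)
E
```

```text
time: 17.68
tool_pos: [0.5659, 0.0402, 0.0886]
tcp_rot: [-1.149, 1.267, -1.29]
wrist_force: [-0.1, -0.2, 3.3]
width: 0.239
time: 18.05
tool_pos: [0.5661, 0.0403, 0.0885]
tcp_rot: [-1.147, 1.266, -1.291]
wrist_force: [-0.5, -0.4, 6.4]
width: 0.244
t 18.05 pos [0.5661 0.0403 0.0885] jaw deg -5.61 tool y [ 0.0195 -0.0017 -0.9998] F [-0.47 -0.35  6.39] M [-0.08  0.17  0.  ] w 0.244 q [ 0.03  0.14  1.96 -0.    1.02  0.13]
shift tool now [ 0.0002  0.     -0.0001] if turned first [ 0.0002  0.     -0.0001] turn [-0.0196  0.0015 -0.0003]
```

```bash
python3 -m handwheel '[[0,0.0005,-0.0002,0,0,0,0],[0,0.0005,-0.0002,0,0,0,0],[0,0,0,0,0,0,0],[0,0,0,0,0,0,0]]'
python3 - <<'E'
from h import *
plan([.5660,.0401,.0885],-5.7)
E
```

```text
time: 18.55
tool_pos: [0.5663, 0.0403, 0.0885]
tcp_rot: [-1.146, 1.265, -1.291]
wrist_force: [-1.5, -0.8, 10.3]
width: 0.241
t 18.55 pos [0.5663 0.0403 0.0885] jaw deg -5.61 tool y [ 0.0207 -0.0017 -0.9998] F [-1.54 -0.79 10.34] M [-0.07  0.36 -0.  ] w 0.241 q [ 0.03  0.14  1.96 -0.    1.02  0.13]
shift tool now [ 0.0002 -0.     -0.0003] if turned first [ 0.0002 -0.     -0.0003] turn [-0.0207  0.0015 -0.0003]
```

```bash
python3 -m handwheel '[[0,0.0005,-0.0002,0,0,0,0],[0,0.0005,-0.0002,0,0,0,0],[0,0.0001,0,0,0,0,0],[0,0,0,0,0,0,0]]'
python3 -m handwheel '[[0,0,0,0,0,0,0],[0,0,0,0,0,0,0],[0,0,0,0,0,0,0],[0,0,0,0,0,0,0],[0,0,0,0,0,0,0],[0,0,0,0,0,0,0]]'
python3 - <<'E'
from h import *
plan([.5660,.0401,.0885],-5.7)
E
```

```text
time: 19.05
tool_pos: [0.5664, 0.0403, 0.0885]
tcp_rot: [-1.146, 1.264, -1.292]
wrist_force: [-1.8, 0.1, 15.2]
width: 0.242
time: 19.8
tool_pos: [0.5664, 0.0403, 0.0884]
tcp_rot: [-1.146, 1.264, -1.292]
wrist_force: [-2.0, 0.1, 15.4]
width: 0.242
t 19.8 pos [0.5664 0.0403 0.0884] jaw deg -5.61 tool y [ 0.0217 -0.0017 -0.9998] F [-2.03  0.08 15.45] M [-0.05  0.66  0.01] w 0.242 q [ 0.03  0.14  1.96 -0.    1.02  0.13]
shift tool now [ 0.0003 -0.0001 -0.0004] if turned first [ 0.0003 -0.0001 -0.0004] turn [-0.0218  0.0016 -0.0004]
```

```bash
python3 -m handwheel '[[0,-0.003,0.0008,0,0,0,0],[0,-0.004,0.0004,0,0,0,0],[0,-0.007,0,0,0,0,0],[0,-0.015,0,0,0,0,0],[0,-0.02,0,0,0,0,0],[0,-0.012,0,0,0,0,0],[-0.035,0,-0.022,0,0,0,0],[-0.035,0,-0.022,0,0,0,0]]'
python3 -m handwheel '[[-0.035,0,-0.022,0,0,0,0],[-0.025,0,-0.022,0,0,0,0],[0,0,0,0,0,0,0],[0,0,0,0,0,0,0]]'
cat > look2.py <<'E'
from h import *
import sys
k=sys.argv[1]
plan([.4600,.1965,.06],-5.7)
im,W=wrist("w"+k)
from workcell import optics
for n in ("scene","top"):
    c=optics.read_camera(n); np.savez(f"pics/{n}{k}.npz",**c); cv2.imwrite(f"pics/{n}{k}.png",c["image"][:,:,::-1])
plan([.4600,.1965,.06],-5.7)
for n in ("w"+k,"scene"+k,"top"+k):
    im,W=cloud(f"pics/{n}.npz");hsv=cv2.cvtColor(im,cv2.COLOR_RGB2HSV)
    c=np.array([.5514,.0401]) if n[0]=="w" else np.array([.5533,.0403]); a=np.radians(-5.7)
    d=W[...,:2]-c; x=d[...,0]*np.cos(a)+d[...,1]*np.sin(a); y=-d[...,0]*np.sin(a)+d[...,1]*np.cos(a)
    for px in (-.027,0,.027):
        for py in (-.0135,.0135):
            m=(np.hypot(x-px,y-py)<.009)&(hsv[...,0]<25)&(hsv[...,1]>130)&(W[...,2]<.056)
            if m.sum()>8: print(n,px,py,m.sum(),np.percentile(W[m][:,2],[20,50,80]).round(4))
    Z=W[...,2]
    b=(abs(W[...,0]-.46)<.07)&(abs(W[...,1]-.195)<.07)&(hsv[...,0]>105)&(hsv[...,0]<130)&(hsv[...,1]>120)&(Z>.019)
    q=W[b]
    if len(q)>30: print(n,"dish",len(q),cv2.minEnclosingCircle((q[:,:2]*1000).astype(np.float32)),cv2.fitEllipse((q[:,:2]*1000).astype(np.float32))[0])
a=cv2.imread(f"pics/scene{k}.png")[200:300,335:425];b=cv2.imread(f"pics/w{k}.png")
cv2.imwrite(f"pics/crop{k}.png",np.hstack([cv2.resize(a,(360,400),interpolation=cv2.INTER_CUBIC),cv2.resize(b,(440,400))]))
E
python3 look2.py 7
```

```text
time: 20.8
tool_pos: [0.5273, 0.1148, 0.1459]
tcp_rot: [-1.147, 1.268, -1.291]
wrist_force: [0.4, 0.7, -2.7]
width: 0.249
time: 21.3
tool_pos: [0.4898, 0.1782, 0.1447]
tcp_rot: [-1.149, 1.267, -1.29]
wrist_force: [-0.4, 0.4, -2.0]
width: 0.244
t 21.3 pos [0.4898 0.1782 0.1447] jaw deg -5.58 tool y [ 0.0178 -0.002  -0.9998] F [-0.42  0.39 -2.05] M [-0.05 -0.   -0.03] w 0.244 q [ 0.31  0.    2.   -0.01  1.12  0.41]
shift tool now [-0.0154  0.0842 -0.0329] if turned first [-0.0153  0.0847 -0.0314] turn [-0.0179  0.0021  0.0002]
t 21.45 pos [0.49   0.1776 0.1445] jaw deg -5.68 tool y [ 0.0173 -0.0018 -0.9998] F [ 0.12 -0.78 -2.69] M [ 0.02 -0.   -0.02] w 0.244 q [ 0.31  0.    2.   -0.01  1.12  0.41]
shift tool now [-0.0158  0.084  -0.0332] if turned first [-0.0158  0.0845 -0.0317] turn [-0.0174  0.0003  0.0001]
w7 0 0.0135 112 [0.0406 0.0411 0.0415]
w7 0.027 0.0135 97 [0.0405 0.0411 0.0416]
w7 dish 2411 ((458.9477233886719, 194.76309204101562), 46.44205093383789) (458.9314270019531, 195.49468994140625)
scene7 -0.027 -0.0135 82 [0.0405 0.0416 0.0428]
scene7 -0.027 0.0135 68 [0.0408 0.0417 0.043 ]
scene7 0 -0.0135 86 [0.0403 0.0416 0.0424]
scene7 0 0.0135 68 [0.0403 0.0414 0.0428]
scene7 0.027 -0.0135 58 [0.0406 0.0416 0.0429]
scene7 0.027 0.0135 49 [0.0404 0.0416 0.0426]
scene7 dish 470 ((460.0067443847656, 196.85824584960938), 47.14661407470703) (461.0567321777344, 195.7224884033203)
top7 -0.027 -0.0135 116 [0.04   0.0411 0.0422]
top7 -0.027 0.0135 115 [0.0398 0.0409 0.0419]
top7 0 -0.0135 113 [0.0401 0.041  0.0419]
top7 0 0.0135 112 [0.0398 0.0409 0.0422]
top7 0.027 -0.0135 110 [0.0399 0.0408 0.042 ]
top7 0.027 0.0135 113 [0.04   0.0411 0.042 ]
top7 dish 425 ((460.3540954589844, 195.46450805664062), 45.824867248535156) (459.3014221191406, 194.40577697753906)
```

View pics/crop7.png

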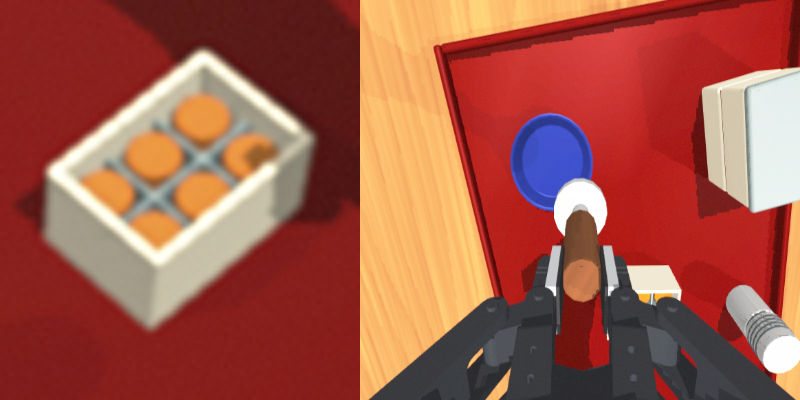

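```bash
python3 -m handwheel '[[-0.008,0,-0.016,0,0,0,0],[-0.0078,0,-0.0158,0,0,0,0],[0,0.02,-0.0004,0,0,0,0],[0,0.025,-0.0004,0,0,0,0],[0,0.02,-0.0004,0,0,0,0],[0,0.01,-0.0002,0,0,0,0],[0,0.004,0,0,0,0,0],[0,0,0,0,0,0,0]]'
python3 - <<'E'
from h import *
plan([.4600,.1970,.0605],-5.7)
E
```

```text
time: 22.45
tool_pos: [0.4594, 0.1974, 0.0652]
tcp_rot: [-1.149, 1.267, -1.29]
wrist_force: [-0.2, -0.2, -1.5]
width: 0.241
t 22.45 pos [0.4594 0.1974 0.0652] jaw deg -5.61 tool y [ 0.0174 -0.0014 -0.9998] F [-0.21 -0.22 -1.53] M [-0.02  0.02 -0.  ] w 0.241 q [ 0.36  0.05  2.11 -0.01  0.96  0.46]
shift tool now [0.0004 0.0047 0.0005] if turned first [0.0004 0.0047 0.0006] turn [-0.0175  0.0016 -0.0003]
```

```bash
python3 -m handwheel '[[0,0.002,0.0004,0,0,0,0],[0,0.001,0,0,0,0,0],[0,0.0008,0,0,0,0,0],[0,0,0,0,0,0,0]]'
python3 -m handwheel '[[0,0.0005,0,0,0,0,0],[0,0.0003,0,0,0,0,0],[0,0,0,0,0,0,0]]'
python3 -m handwheel '[[0,0.0005,0,0,0,0,0],[0,0,0,0,0,0,0]]'
python3 - <<'E'
from h import *
plan([.4600,.1970,.0605],-5.7)
E
```

```text
time: 22.95
tool_pos: [0.4597, 0.1971, 0.061]
tcp_rot: [-1.149, 1.268, -1.29]
wrist_force: [0.2, 0.4, -2.3]
width: 0.247
time: 23.32
tool_pos: [0.4598, 0.1972, 0.0604]
tcp_rot: [-1.149, 1.268, -1.29]
wrist_force: [-0.8, -0.0, -0.2]
width: 0.242
time: 23.58
tool_pos: [0.4598, 0.1973, 0.0604]
tcp_rot: [-1.149, 1.268, -1.29]
wrist_force: [-3.6, -1.1, 5.6]
width: 0.244
t 23.575 pos [0.4598 0.1973 0.0604] jaw deg -5.61 tool y [ 0.0171 -0.0015 -0.9999] F [-3.59 -1.09  5.59] M [-0.11  0.62 -0.06] w 0.244 q [ 0.36  0.05  2.12 -0.01  0.95  0.46]
shift tool now [ 0.0002 -0.0001  0.0002] if turned first [ 0.0002 -0.0001  0.0002] turn [-0.0171  0.0015 -0.0002]
```

```bash
python3 -m handwheel '[[0,-0.0005,0,0,0,0,0],[0,0,0,0,0,0,0.27],[0,0,0,0,0,0,0.3],[0,0,0,0,0,0,0.35],[0,0,0,0,0,0,0.45],[0,0,0,0,0,0,0.7],[0,0,0,0,0,0,1],[0,0,0,0,0,0,1]]' 20
python3 -m handwheel '[[0,0,0,0,0,0,1],[0,0,0,0,0,0,1],[0,0,0,0,0,0,1]]'
python3 - <<'E'
from h import *
plan([.4600,.1970,.0605],-5.7)
im,W=wrist("w8")
E
```

```text
time: 24.58
tool_pos: [0.4597, 0.1971, 0.0602]
tcp_rot: [-1.149, 1.268, -1.29]
wrist_force: [0.5, 0.2, 0.1]
width: 0.999
time: 24.95
tool_pos: [0.4597, 0.1971, 0.0602]
tcp_rot: [-1.149, 1.268, -1.29]
wrist_force: [0.5, -0.7, -0.6]
width: 1.002
t 24.95 pos [0.4597 0.1971 0.0602] jaw deg -5.62 tool y [ 0.0169 -0.0017 -0.9999] F [ 0.54 -0.65 -0.59] M [-0.    0.03  0.01] w 1.002 q [ 0.36  0.05  2.12 -0.01  0.95  0.46]
shift tool now [ 0.0001 -0.0003  0.0003] if turned first [ 0.0001 -0.0003  0.0003] turn [-0.017   0.0015 -0.    ]
```

View pics/w8.png

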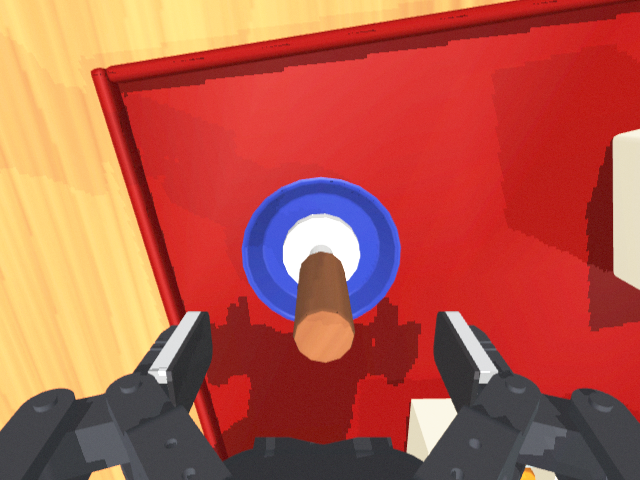

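The tamper stands free and centred in its dish (foot at px (320,250)), with the fingers clear on both sides. I retract straight up.

```bash
python3 -m handwheel '[[0,-0.01,0,0,0,0,1],[0,-0.03,0.0007,0,0,0,1],[0,-0.04,0.0007,0,0,0,1],[0,-0.04,0.0007,0,0,0,1],[0,-0.03,0.0005,0,0,0,1],[-0.03,0,-0.03,0,0,0,1],[-0.03,0,-0.03,0,0,0,1],[0,0,0,0,0,0,1]]'
python3 - <<'E'
from h import *
from workcell import optics
plan([.46,.197,.2],-5.7)
for n in ("scene","top"):
    c=optics.read_camera(n); np.savez(f"pics/{n}9.npz",**c); cv2.imwrite(f"pics/{n}9.png",c["image"][:,:,::-1])
    im,W=cloud(f"pics/{n}9.npz");im0,W0=cloud(f"pics/{n}0.npz");Z=W[...,2]
    hd=(abs(W[...,0]-.46)<.06)&(abs(W[...,1]-.195)<.06)
    for lo,hi in ((.045,.06),(.09,.104),(.104,.115)):
        q=W[hd&(Z>lo)&(Z<hi)]; print(n,lo,len(q),q.mean(0).round(4),q.min(0).round(4),q.max(0).round(4)) if len(q) else print(n,lo,0)
E
```

```text
time: 26.0
tool_pos: [0.4046, 0.2643, 0.2101]
tcp_rot: [-1.15, 1.265, -1.287]
wrist_force: [-0.6, -0.1, 0.7]
width: 0.998
t 26.0 pos [0.4046 0.2643 0.2101] jaw deg -5.42 tool y [ 1.750e-02 -6.000e-04 -9.998e-01] F [-0.64 -0.06  0.68] M [-0.02  0.07  0.  ] w 0.998 q [ 0.53 -0.12  1.99 -0.01  1.26  0.63]
shift tool now [0.0617 0.0111 0.0613] if turned first [0.0614 0.0101 0.0618] turn [-0.0174  0.0049 -0.001 ]
scene 0.045 82 [0.4686 0.1981 0.0537] [0.46   0.1852 0.0468] [0.4729 0.2077 0.0599]
scene 0.09 107 [0.4687 0.1976 0.0971] [0.4612 0.1849 0.09  ] [0.4727 0.2076 0.1039]
scene 0.104 199 [0.462  0.1964 0.1088] [0.4486 0.1842 0.1044] [0.4726 0.2074 0.1121]
top 0.045 38 [0.4629 0.1869 0.0543] [0.4511 0.1839 0.0473] [0.4726 0.1951 0.0598]
top 0.09 55 [0.4613 0.1871 0.0968] [0.4501 0.1838 0.09  ] [0.4726 0.2034 0.104 ]
top 0.104 252 [0.461  0.1951 0.1084] [0.4495 0.1843 0.1041] [0.4718 0.2066 0.1116]
```

View pics/scene9.png

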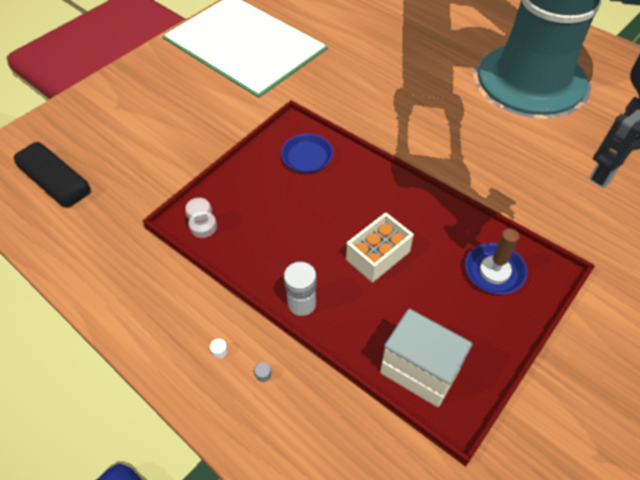

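The tamper stands upright in its dish at (495,268), its sides vertical in both cameras. The other objects are at the same pixels as at the start, and the arm is clear.

```bash
python3 -c "
from workcell import workorder
print(workorder.finish_job())"
```

```text
the job is handed in; nothing more can be done
None
```

I pressed all six pastilles home with the tamper, stood it back upright in its indigo dish, and handed the job in at about 26 s.

- **Presses:** I pressed at the two foot positions, once each. The push read about 15 N (1.5 kg) at the first and 17.7 N (1.8 kg) at the second, net of the tamper's weight. Each was held for over 0.7 s, and no reading came near the 2.5 kg limit.
- **Pieces:** In the last scene and top pictures, all six tops agree to within 0.3 mm per camera, about 12.5 mm below the rim. The ledge was felt at that same depth, as a sharp rise in the push.
- **Tamper and tray:** The tamper is upright and centred in its dish to within about 2 mm. By eye, nothing else on the tray has moved, and the gripper is clear of everything.
- **What disagreed:**
  - The tamper sat about 1° off in the grip, which I corrected before pressing.
  - The cameras differed by up to 2 mm on the tier's position, so I lined the foot up against the rim within each image.
  - A sideways force of up to 5 N appeared during the first press; I took it to be friction.

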